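# Release the push-and-turn cover of a motorcycle headlight

## Task

Open the back of the grey headlight housing: push its black cap down against the spring and, keeping it down, turn it anticlockwise (seen from above) until its orange wing grip is in line with the two white marks on the housing, then lift the cap off. Put the cap in the blue parts dish, standing right way up with the orange grip on top, let go of it, and leave the other loose things on the bench where they are.

Things in the scene. Friction and masses are not known exactly. Their poses are not given: they have to be found in the camera images.
- housing: Grey headlight housing lying lens down, fixed to the bench: a bowl 178 mm across at the bright rim, narrowing to 72 mm at height 74 mm, then a neck 53 mm in diameter up to height 110 mm, which carries the cap. Origin: centre of its underside, on the bench; z up along the neck's axis; x runs through the two white marks.
- mark (a point): One of the two white marks on the bowl (30 x 10 mm), 52 mm from the neck's axis along the housing's +x, 68 mm above the bench; the other lies opposite. The released cap has its orange grip in line with the marks; the locked cap's grip is 70 degrees (1.22 rad) clockwise of them, seen from above. Hard stops about 0.07 rad past both directions.
- neck_top (a point): Centre of the neck's upper end, 110 mm above the bench; the cap hides it. Bayonet socket: a ridge blocks turning until the cap is 6 mm below its locked height; at 8.5 mm it meets a hard stop. Turned to the marks and let up, it rises to about 6 mm above its locked height and lifts straight off, clear of the neck 25 mm above its locked height.
- spring_plate (a joint): Spring plate hidden in the neck under the cap, m: 0 with the cap locked at rest, negative as it is pushed down (-0.0085 at the hard stop), about +0.006 when the cap is released. It pushes the cap up with 6 N at 0 and 13 N at -0.0085.
- cap: Loose black cap, 64 mm in diameter (66 over its ribs), about 70 g. Origin: centre of the skirt's lower edge; z up, x along the orange wing grip. Skirt and top disc reach 31 mm above the origin, the grip from 31 to 55 mm. Stem and lugs inside end above the skirt's edge, so it stands on its skirt. Locked: origin 91.5 mm above the housing's, on its axis, x at -1.22 rad from the housing's x about z.
- cap_grip (a point): Centre of the orange wing grip, on the cap's axis 43 mm above the cap's origin. The grip is a bar 52 mm long (cap x), 18 mm wide (cap y), 24 mm high.
- blue_dish: Blue square steel parts dish, 140 x 140 mm, 25 mm high, walls and floor 4 mm thick, held on the bench by a magnet (fixed). Empty. Origin: centre of its underside; the inner floor is 4 mm above it.
- red_dish: Red square parts dish of the same size, holding screws, fixed. Not to be used. Origin: centre of its underside.
- mallet: Loose mallet, black rubber faces, wooden handle, 260 mm long, lying on the bench, up to 58 mm high. Origin on the bench under the handle, 30 mm from the head's axis; handle along -x. Leave alone.
- carburettor: Loose aluminium carburettor body, about 98 x 58 mm, 110 mm high. Origin: centre of its underside. Leave alone.
- screwdriver: Loose red-handled screwdriver lying on the bench, about 200 mm long, along its x. Leave alone.
- spray_can: Loose yellow spray can, 60 mm in diameter, 170 mm high, standing. Origin: centre of its underside. Leave alone.
- carton: Loose cardboard carton, 60 x 60 mm, 75 mm high. Origin: centre of its underside. Leave alone.
There are look-alikes about, which are no part of the job. There is more than one size of the cap; the job needs the middle-sized.

How it is judged:
On the way, in this order (a step that is already met when the one before it is completed fails the run):
1. the locked cap is pushed down at least 5.5 mm (z of cap in the frame of housing below 0.086 m and angle between the x axis of cap and the x axis of housing, either way round above 0.9 rad), for 0.1 s.
2. still on the neck, the cap is turned until its grip is in line with the white marks (within 0.2 rad) (angle between the x axis of cap and the x axis of housing, either way round below 0.2 rad and z of cap in the frame of housing below 0.106 m and horizontal distance between cap and housing below 0.006 m), for 0.1 s.
3. the cap is lifted clear of the neck (its skirt above the neck's top) (z of cap in the frame of housing above 0.11 m), for 0.1 s.
At the end, for the whole second after the job is handed in: The cap stands at rest on its skirt on the floor of the blue dish: axis within 45 mm of the dish's centre along both of its sides, skirt edge within 5 mm of the inner floor, grip upward within 0.12 rad (x of cap in the frame of blue_dish between -0.045 and 0.045 m and y of cap in the frame of blue_dish between -0.045 and 0.045 m and z of cap in the frame of blue_dish between 0 and 0.009 m and angle between cap's own z axis and vertical below 0.12 rad and linear speed of cap below 0.02 m/s); the robot touches nothing.
It fails at once if the mallet is moved more than 20 mm (distance of mallet from where it was at the start of the episode above 0.02 m).
It fails at once if the carburettor body is moved more than 20 mm (distance of carburettor from where it was at the start of the episode above 0.02 m).
It fails at once if the screwdriver is moved more than 20 mm (distance of screwdriver from where it was at the start of the episode above 0.02 m).
It fails at once if the spray can is moved more than 20 mm (distance of spray_can from where it was at the start of the episode above 0.02 m).
It fails at once if the carton is moved more than 20 mm (distance of carton from where it was at the start of the episode above 0.02 m).
It also fails if it takes over 45 s, if anything falls off the work surface, if the arm or the gripper's body presses on something with over 40 N, if the wrist force passes 120 N, or if a joint passes its speed limit or range.

## Robot

A 6-joint arm with a two-finger parallel gripper is mounted at the origin on the work surface. World frame = base frame: x ahead of the robot, y to its left, z up, the work surface at z = 0. Lengths are in m, angles in rad, forces in N, time in s.
With the tool pointing down it reaches from about 0.35 to 0.725 m from the base axis. Payload 4.3 kg.
Tool frame: the origin (TCP) lies midway between the tips of the shut fingers; the grasp point (between the pads) lies 19 mm behind it; z points along the fingers, x is the direction in which the jaws open and shut, and the axes are right-handed (so a half turn about z gives the same grasp; the last joint's range is limited). The gripper opens to 85 mm and grips with 20 to 120 N. Pads are 22 mm wide; open, the fingers measure 114 mm over their backs; the gripper's body (76 mm by 85 mm) begins 54 mm behind the grasp point. The pads swing forward as they close: fully open they stand 13 mm farther back than shut.
Start: joints at [-1.446, 0.377, 0.081, 1.274, 0, 1.46], TCP at [0.134, -0.559, 0.231] pointing down, gripper open.
Joint ranges: [-2.72, 2.72], [-0.84, 1.66], [-1.02, 1.22], [-1.77, 2.12], [-1.37, 1.28], [-3.14, 3.14]. Speed limits (rad/s): [2.57, 2.57, 3.14, 3.14, 3.14, 3.14].

## Interface

Orientations are given as a unit quaternion [w, x, y, z].
In Python, from plant import sense, optics, finish_job gives the robot as it stands.
- The arm moves only by the tool arm_command, never from a script. Its argument "targets" is text: rows parted by semicolons, each of 4 numbers parted by spaces: the shift along the world's x, y, z in mm, then the turn about the world's z in rad. In form: tx ty tz twist; .... A call has 1 to 20 rows; each row is the pose to reach, as a shift and turn from the pose commanded when the call began; what a row does not reach only later rows make up. A row lasts 1/10 s, in which the tool goes at most 50 mm and 8.59 degrees, less where a joint would pass 70% of its speed; a pose out of reach is approached as far as the arm can. A call with a gripper value outside its range is refused whole. "jaw" is the closure in counts, from 0 (fully open) to 255 (shut), set as the call begins (left out, the last holds). The fingers move at their own pace and stop on an object; the grip force is fixed at half the most. Time passes only in rows, so rows that repeat a pose let the fingers close. It gives the time, the measured TCP pose, the force and the opening at its end, in the units of the state.
- sense(): the state, without advancing time (a new reading comes with each control period).
- optics.camera(name): name is "scene" or "top" or "wrist"; returns a dict with "frame" (400x640x3 uint8, blue, green, red), "z_map" (400x640 float32, m along the optical axis (not along the pixel's ray), 0 where there is no reading), "fovy" (degrees; the focal length in pixels is half the picture's height over the tangent of half this angle, whatever the lens; pixels are square), "cx", "cy" (the principal point, pixels), "extrinsics" (4x4, takes a point from camera to world coordinates). Camera axes: x right, y down, z forward; pixel columns grow to the right and rows downward; lengths in m; the calibration is good to about 2 mm. A picture is of the moment at which its call begins.
- finish_job(): hands the job in, once; it reports no verdict.
The state is a dict: "time_s": time; "joints": joint angles; "dq": joint speeds; "joint_torque": joint torques, N m; "tcp_pos": TCP position; "orientation": TCP orientation; "ft_force": force on the tool from outside, world axes, zero at the start; "ft_torque": the same for the moment, N m; "grip_width": finger opening in m.
Only numpy, scipy, OpenCV 4.12 (cv2) and the standard library are available. Lean on these libraries where they do the work, as an engineer would, in place of code of your own. Each camera call takes 0.05 s, during which the arm holds its last target. There are 200 camera calls.

## Working session

There is one attempt and no reset: what is moved stays moved. The work goes in short steps, Python scripts to look and compute and a tool call to move; the robot and the scene stay as the last step left them, time stands still between calls to the robot, and variables do not carry over. Pictures are saved under pics/ and viewed, about 8 in all and at most 12, crops included, and the job is handed in when it is done.

Besides the shell and the picture viewer there is one more tool, called after "Call:" as name(argument=value, ...) on one line, values as JSON. arm_command: Moves the arm, as the interface text tells. Its arguments: {"type":"object","properties":{"targets":{"type":"string"},"jaw":{"type":"number"}},"required":["targets"]}

```bash
mkdir -p pics; cat > h.py <<'E'
import numpy as np,cv2
from plant import sense,optics,finish_job
def shot(n,tag):
    c=optics.camera(n); cv2.imwrite(f'pics/{tag}.png',c['frame']); 
    np.savez(f'pics/{tag}.npz',**{k:np.array(v) for k,v in c.items()}); return c
def world(c):
    z=c['z_map']; f=200/np.tan(np.radians(float(c['fovy']))/2)
    v,u=np.mgrid[:400,:640]
    p=np.stack([(u-c['cx'])/f*z,(v-c['cy'])/f*z,z,np.ones_like(z)],-1)
    return (p@np.array(c['extrinsics']).T)[...,:3]
E
python3 - <<'E'
from h import *
for n in('top','scene'):
    c=shot(n,n+'0'); print(n,c['fovy'],c['extrinsics'])
print(sense())
E
```

```text
top 50.04979855770292 [[-0.00706459 -0.98369253  0.17971949  0.35328366]
 [-0.99973527  0.00301233 -0.02281064 -0.04611049]
 [ 0.02189728 -0.17983306 -0.98345339  1.26624267]
 [ 0.          0.          0.          1.        ]]
scene 46.56734735163675 [[-5.59520169e-01  5.48006968e-01 -6.21792203e-01  1.27381231e+00]
 [ 8.28816288e-01  3.70729236e-01 -4.19074449e-01  4.07477135e-01]
 [ 8.60830004e-04 -7.49832112e-01 -6.61627586e-01  8.60446273e-01]
 [ 0.00000000e+00  0.00000000e+00  0.00000000e+00  1.00000000e+00]]
{'time_s': 0.1, 'joints': array([-1.44629373e+00,  3.78010298e-01,  7.97939468e-02,  1.27440407e+00,
        2.23268803e-05,  1.46048478e+00]), 'dq': array([-0.00110347, -0.0004052 ,  0.0026264 , -0.00135854,  0.00052686,
       -0.00195065]), 'joint_torque': array([ 1.12665799e-03, -4.64691854e+01,  2.70583677e+01,  1.20394706e-02,
       -3.79288567e-04, -6.02454321e-06]), 'tcp_pos': array([ 0.13371529, -0.55864609,  0.23045606]), 'orientation': array([-6.48272559e-04,  7.85067253e-01, -6.19409861e-01, -6.41637423e-04]), 'ft_force': array([ 0.1502976 ,  0.13664779, -1.09985107]), 'ft_torque': array([ 0.00995857, -0.02407033,  0.02514967]), 'grip_width': 0.0853984697801714}
```

View pics/top0.png

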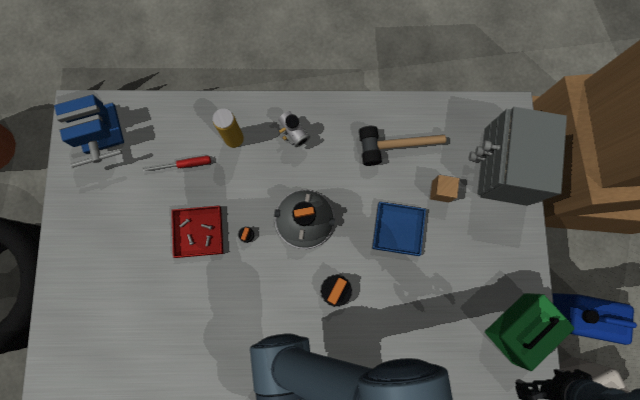

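View pics/scene0.png

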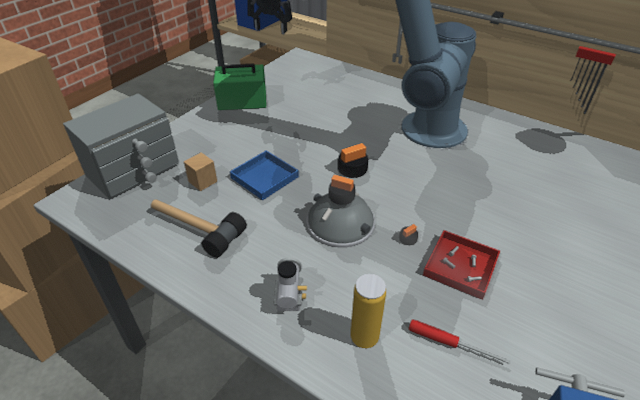

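The top view shows the housing at about (305,218) with the cap's grip at (304,212). The marks are near (308,197) and (302,235), and the blue dish is at (400,228). A bigger look-alike cap sits at (337,290) and a smaller one at (246,234).

```bash
cat > m.py <<'E'
from h import *
for tag in('top0','scene0'):
    c=np.load(f'pics/{tag}.npz'); W=world(c); hsv=cv2.cvtColor(c['frame'],cv2.COLOR_BGR2HSV)
    H,S,V=[hsv[...,i].astype(int) for i in range(3)]; z=W[...,2]
    print(tag,'bench z',np.median(z[(abs(W[...,0]-.5)<.2)&(abs(W[...,1])<.3)]))
    def rep(n,m):
        p=W[m]; r=cv2.minAreaRect((p[:,:2]*1000).astype(np.float32))
        print(n,len(p),'mean',p.mean(0).round(4),'rect',np.round(r[0],1),np.round(r[1],1),round(r[2],1))
    org=(H>5)&(H<18)&(S>170)
    rep('grip top',org&(z>.138)&(z<.152)); 
    g=W[org&(z>.14)&(z<.152)]
    if len(g): 
        ctr=g[:,:2].mean(0); d=np.hypot(W[...,0]-ctr[0],W[...,1]-ctr[1])
        u,s,vt=np.linalg.svd(g[:,:2]-ctr,full_matrices=False); print('grip angle',np.arctan2(vt[0,1],vt[0,0])%np.pi)
        rep('cap disc',(d<.04)&(z>.114)&(z<.13)); 
        m=(d<.08)&(d>.03)&(z>.05)&(z<.085)&(S<60)&(V>150)
        n,l,st,ce=cv2.connectedComponentsWithStats(m.astype(np.uint8))
        for i in range(1,n):
            if st[i,4]>8: rep(f'mark px{ce[i].round(0)}',l==i)
        # rim/bowl fit: points of bowl surface between z .01 and .06, by circle at z
        rim=(d<.1)&(z>.006)&(z<.06); p=W[rim]
        from scipy.optimize import least_squares
        # cone of revolution: r = poly(z)
        f=lambda q:np.hypot(p[:,0]-q[0],p[:,1]-q[1])-(q[2]+q[3]*p[:,2]*10+q[4]*(p[:,2]*10)**2)
        q=least_squares(f,[*ctr,.09,0,0],loss='soft_l1',f_scale=.002).x; print('bowl centre',q.round(4))
    rep('blue rim',(H>100)&(H<125)&(S>130)&(z>.018)&(z<.032)&(abs(W[...,1]+.2)<.15)&(W[...,0]>.35)&(W[...,0]<.65))
    rep('carton top',(z>.068)&(z<.082)&(H>5)&(H<20)&(S>60)&(W[...,1]<-.2)&(W[...,1]>-.45)&(W[...,0]>.45))
E
python3 m.py
```

```text
top0 bench z 0.0016925306633144288
grip top 135 mean [ 0.5376 -0.0225  0.1465] rect [538.3 -22.5] [18.2 51.4] 10.0
grip angle 1.7495591211923138
cap disc 300 mean [ 0.5358 -0.0226  0.1227] rect [538.  -22.2] [62.1 63.4] 43.3
bowl centre [ 0.5385 -0.0221  0.0898 -0.0228 -0.0502]
blue rim 179 mean [ 0.5008 -0.2709  0.0248] rect [ 507.6 -295.9] [132.  139.5] 80.8
carton top 351 mean [ 0.6211 -0.426   0.0753] rect [ 622.1 -426.9] [50.8 61.8] 84.2
scene0 bench z 0.00048239426397456153
grip top 32 mean [ 0.5374 -0.0136  0.1461] rect [540.5 -22. ] [10.9 47.4] 7.4
grip angle 1.6311257506925405
cap disc 257 mean [ 0.5536 -0.0169  0.1219] rect [548.5 -17.5] [43.2 61.3] 35.4
mark px[327. 214.] 44 mean [ 0.592  -0.0324  0.0674] rect [591.8 -32.2] [11.  24.3] 85.2
bowl centre [ 0.5387 -0.0253  0.0901 -0.0236 -0.0515]
blue rim 208 mean [ 0.5318 -0.2651  0.0227] rect [ 511.4 -295.2] [129.8 139.3] 80.9
carton top 259 mean [ 0.6262 -0.4257  0.0743] rect [ 624.5 -428.2] [49.  62.9] 83.3
```

The two cameras agree. The cap is at about (538.3, -22.3) with grip angle 1.746 rad, so the marks lie along -0.175 rad, and the blue dish is at (509, -295). I'll hover above the cap with tool x at 0.175 rad.

Call:
arm_command(targets="404 537 -20 1.51;404 537 -20 1.51;404 537 -20 1.51;404 537 -20 1.51;404 537 -20 1.51;404 537 -20 1.51;404 537 -20 1.51;404 537 -20 1.51;404 537 -20 1.51;404 537 -20 1.51;404 537 -20 1.51;404 537 -20 1.51;404 537 -20 1.51;404 537 -20 1.51;404 537 -20 1.51;404 537 -20 1.51;404 537 -20 1.51;404 537 -20 1.51;404 537 -20 1.51", jaw=90)

```text
time_s: 2.0
tcp_pos: [0.5373, -0.0232, 0.2115]
orientation: [0.0, 0.996, 0.086, 0.0]
ft_force: [0.4, -1.0, -0.4]
grip_width: 0.055
```

```bash
python3 - <<'E'
from h import *
from scipy.spatial.transform import Rotation as R
s=sense(); q=s['orientation']; M=R.from_quat(q,scalar_first=True).as_matrix()
print(s['time_s'],s['tcp_pos'],np.arctan2(M[1,0],M[0,0]),s['joints'],s['grip_width'],s['ft_force'])
c=shot('wrist','w1'); W=world(c); hsv=cv2.cvtColor(c['frame'],cv2.COLOR_BGR2HSV).astype(int)
o=(hsv[...,0]>5)&(hsv[...,0]<18)&(hsv[...,1]>170)&(abs(W[...,2]-.146)<.006)
p=W[o];r=cv2.minAreaRect((p[:,:2]*1000).astype(np.float32));print(len(p),p.mean(0),r)
E
```

```text
2.0 [ 0.53729059 -0.02323855  0.21149916] 0.1722340503140663 [-1.61146498e-01  3.07434309e-01 -7.04917821e-02  1.19277440e+00
 -9.40451710e-05  1.23741578e+00] 0.0550436705580232 [ 0.36505665 -1.04582478 -0.39815282]
1324 [ 0.53772043 -0.02280963  0.14616258] ((537.9173583984375, -24.634843826293945), (17.66464614868164, 51.28435516357422), 10.663102149963379)
```

View pics/w1.png

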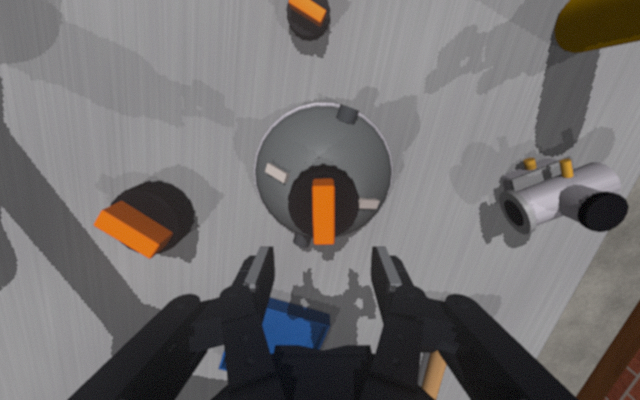

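The wrist picture shows the orange grip at (323,211), centred and square between the fingers, with the marks at (275,172) and (369,203). The grip measures (537.9, -23), so I'll descend and close.

Call:
arm_command(targets="0 0 -30 0;0 0 -60 0;0 0 -75 0;0 0 -86 0;0 0 -86 0;0 0 -86 0")

```text
time_s: 2.65
tcp_pos: [0.5382, -0.0225, 0.126]
orientation: [0.0, 0.996, 0.087, 0.0]
ft_force: [0.4, 0.4, -0.4]
grip_width: 0.0551
```

Call:
arm_command(targets="0 0 0 0;0 0 0 0;0 0 0 0;0 0 0 0;0 0 0 0;0 0 0 0;0 0 0 0", jaw=255)

```text
time_s: 3.35
tcp_pos: [0.5385, -0.0224, 0.1261]
orientation: [0.0, 0.996, 0.087, 0.001]
ft_force: [-0.7, -0.1, 5.9]
grip_width: 0.0164
```

Call:
arm_command(targets="0 0 -2 0;0 0 -4 0;0 0 -6 0;0 0 -7.5 0;0 0 -7.5 0;0 0 -7.5 0;0 0 -7.5 0")

```text
time_s: 4.05
tcp_pos: [0.5385, -0.0224, 0.1194]
orientation: [0.0, 0.996, 0.087, 0.001]
ft_force: [-2.3, 0.3, 10.8]
grip_width: 0.0166
```

```bash
cat > look.py <<'E'
from h import *
import sys
s=sense();print(s['time_s'],s['tcp_pos'].round(4),s['ft_force'].round(1),s['ft_torque'].round(2),s['grip_width'])
tag=sys.argv[1]
for n in('top','scene'):
    c=shot(n,f'{tag}_{n}'); W=world(c); hsv=cv2.cvtColor(c['frame'],cv2.COLOR_BGR2HSV).astype(int)
    o=(hsv[...,0]>5)&(hsv[...,0]<18)&(hsv[...,1]>170)&(W[...,2]>.1)&(W[...,2]<.3)&(W[...,0]>.44)
    p=W[o]; print(n,len(p),p.mean(0).round(4) if len(p) else '', np.percentile(p[:,2],[5,50,95]).round(4) if len(p) else '')
E
python3 look.py push
python3 - <<'E'
import cv2
a=cv2.imread('pics/push_scene.png')[120:270,260:430];cv2.imwrite('pics/pc.png',cv2.resize(a,None,fx=4,fy=4,interpolation=2))
E
```

```text
4.05 [ 0.5385 -0.0224  0.1194] [-2.3  0.3 10.8] [ 0.08  0.54 -0.02] 0.01664421601217852
top 0  
scene 15 [ 0.5357 -0.0049  0.1381] [0.1325 0.1386 0.1409]
```

View pics/pc.png

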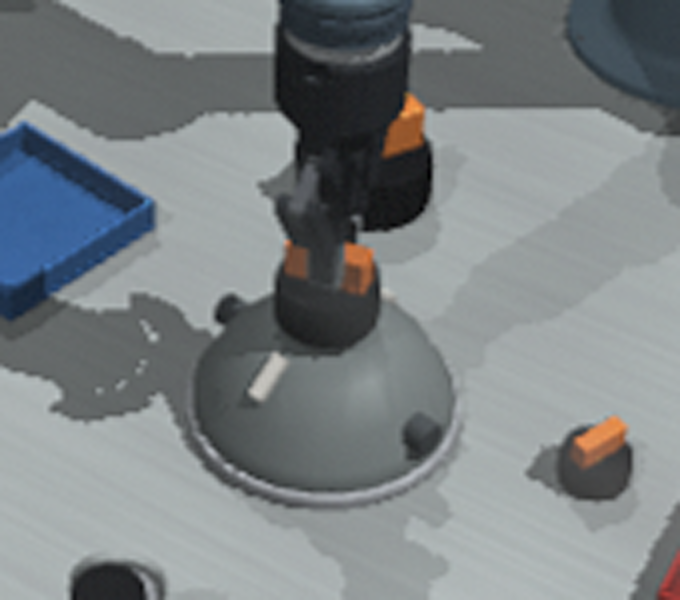

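The crop shows the cap held by its grip at (330,270) and pressed down onto the neck. The force matches about 6.5 mm of travel, so I'll press 0.8 mm more and then turn anticlockwise.

Call:
arm_command(targets="0 0 -0.8 0;0 0 -0.8 0;0 0 -0.8 0.1;0 0 -0.8 0.2;0 0 -0.8 0.3;0 0 -0.8 0.4")

```text
time_s: 4.75
tcp_pos: [0.5385, -0.0223, 0.1187]
orientation: [0.0, 0.959, 0.285, 0.001]
ft_force: [-3.0, 0.6, 11.4]
grip_width: 0.0166
```

Call:
arm_command(targets="0 0 0 0.1;0 0 0 0.2;0 0 0 0.3;0 0 0 0.4;0 0 0 0.5;0 0 0 0.6;0 0 0 0.7;0 0 0 0.78;0 0 0 0.82;0 0 0 0.82;0 0 0 0.82")

```text
time_s: 5.85
tcp_pos: [0.5375, -0.0234, 0.1184]
orientation: [0.001, 0.767, 0.642, -0.001]
ft_force: [-3.8, -2.7, 11.5]
grip_width: 0.0164
```

```bash
python3 look.py turn
python3 - <<'E'
import cv2
a=cv2.imread('pics/turn_scene.png')[120:270,260:430];cv2.imwrite('pics/tc.png',cv2.resize(a,None,fx=4,fy=4,interpolation=2))
E
```

```text
5.85 [ 0.5375 -0.0234  0.1184] [-3.8 -2.7 11.5] [-0.56  0.99 -0.04] 0.01643507214521793
top 0  
scene 0
```

View pics/tc.png

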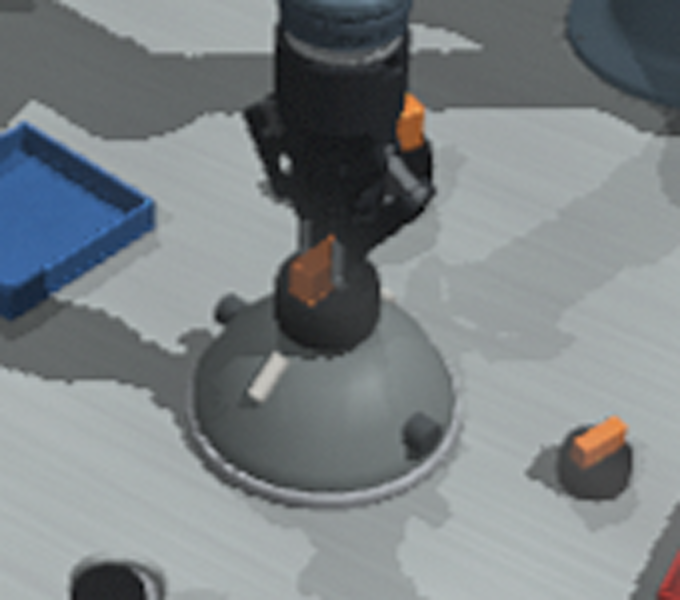

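In the crop the grip at (315,272) points along the white mark at (267,377). The tool has turned 1.22 rad, so I'll ease up and lift.

Call:
arm_command(targets="0 0 3 0;0 0 6 0;0 0 9 0;0 0 12 0;0 0 14 0;0 0 14 0;0 0 18 0;0 0 24 0;0 0 30 0;0 0 36 0;0 0 45 0;0 0 60 0;0 0 75 0;0 0 80 0;0 0 80 0")

```text
time_s: 7.45
tcp_pos: [0.5387, -0.022, 0.1983]
orientation: [0.001, 0.767, 0.642, 0.001]
ft_force: [-0.7, -0.2, -1.1]
grip_width: 0.0167
```

```bash
python3 look.py lift
```

```text
7.45 [ 0.5387 -0.022   0.1983] [-0.7 -0.2 -1.1] [-0.03 -0.01 -0.02] 0.016719355472662116
top 0  
scene 77 [ 0.5567 -0.0216  0.2127] [0.1966 0.2157 0.2186]
```

View pics/lift_scene.png

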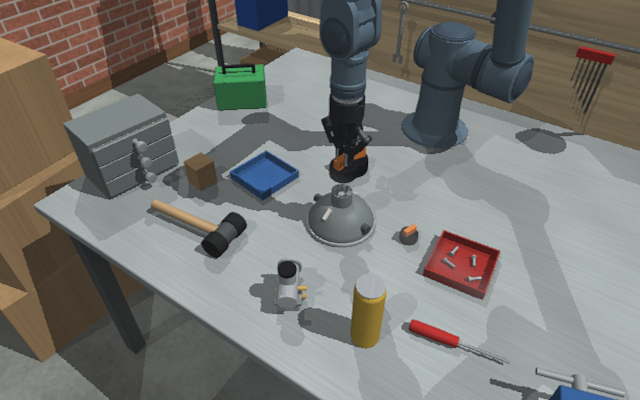

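The cap is free and hanging at (350,165), and the neck is bare. I'll carry it to the dish.

Call:
arm_command(targets="-4 -30 0 0;-8 -70 0 0;-12 -110 0 0;-16 -150 0 0;-21 -195 0 0;-25 -235 0 0;-28 -260 0 0;-29 -273 0 0;-29 -273 -20 0;-29 -273 -60 0;-29 -273 -100 0;-29 -273 -125 0;-29 -273 -140 0;-29 -273 -150 0;-29 -273 -150 0;-29 -273 -150 0")

```text
time_s: 9.15
tcp_pos: [0.5092, -0.295, 0.0475]
orientation: [0.0, 0.767, 0.642, 0.0]
ft_force: [0.0, -0.4, -0.3]
grip_width: 0.0165
```

```bash
python3 look.py pl; python3 - <<'E'
import cv2
a=cv2.imread('pics/pl_scene.png')[80:230,190:360];cv2.imwrite('pics/plc.png',cv2.resize(a,None,fx=4,fy=4,interpolation=2))
E
```

```text
9.15 [ 0.5092 -0.295   0.0475] [ 0.  -0.4 -0.3] [ 0.02 -0.01 -0.01] 0.01650757706676844
top 0  
scene 0
```

View pics/plc.png

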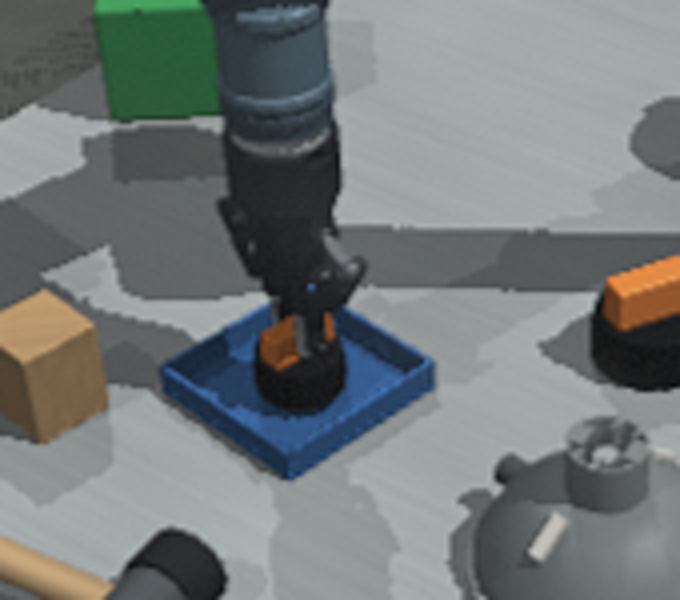

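The crop shows the cap upright at (300,360), centred over the dish. I'll lower it in small steps until it touches the floor.

Call:
arm_command(targets="0 0 -3 0;0 0 -6 0;0 0 -7.5 0;0 0 -8.5 0;0 0 -8.5 0;0 0 -8.5 0")

```text
time_s: 9.85
tcp_pos: [0.5087, -0.2954, 0.0391]
orientation: [0.0, 0.767, 0.642, 0.0]
ft_force: [-2.9, 0.7, 4.0]
grip_width: 0.0167
```

The 4 N reading means the cap has touched down, so I'll open the jaws and withdraw.

Call:
arm_command(targets="0 0 0 0;0 0 0 0;0 0 0 0;0 0 0 0;0 0 0 0;0 0 0 0", jaw=80)

```text
time_s: 10.45
tcp_pos: [0.5088, -0.2953, 0.0385]
orientation: [-0.0, 0.767, 0.642, 0.0]
ft_force: [-0.1, 0.0, -0.3]
grip_width: 0.0587
```

Call:
arm_command(targets="0 0 10 0;0 0 30 0;0 0 60 0;0 0 100 0;0 0 140 0;0 60 160 0;0 100 160 0;0 140 160 0;0 140 160 0;0 140 160 0;0 140 160 0")

```text
time_s: 11.55
tcp_pos: [0.509, -0.1561, 0.1989]
orientation: [0.0, 0.767, 0.642, 0.0]
ft_force: [-0.5, -0.4, 0.3]
grip_width: 0.0585
```

```bash
python3 - <<'E'
from h import *
s=sense();print(s['time_s'],s['tcp_pos'],s['ft_force'],s['grip_width'])
for n in('top','scene'):
    c=shot(n,'end_'+n);W=world(c);h=cv2.cvtColor(c['frame'],cv2.COLOR_BGR2HSV).astype(int)
    near=(abs(W[...,0]-.509)<.06)&(abs(W[...,1]+.295)<.06)
    o=(h[...,0]>5)&(h[...,0]<18)&(h[...,1]>150)&near&(W[...,2]>.05);p=W[o]
    if len(p): print(n,len(p),p.mean(0).round(4),np.percentile(p[:,2],[5,50,95]).round(4),cv2.minAreaRect((p[:,:2]*1000).astype(np.float32)))
    d=near&(W[...,2]>.028)&(W[...,2]<.042)&(h[...,2]<70);p=W[d]
    if len(p)>9: A=np.c_[p[:,:2],np.ones(len(p))];print('disc',len(p),p.mean(0).round(4))
a=cv2.imread('pics/end_scene.png');cv2.imwrite('pics/endv.png',a)
E
```

```text
11.55 [ 0.50902465 -0.15614015  0.19891883] [-0.54374739 -0.40939703  0.27112925] 0.058520141363753324
top 12 [ 0.4916 -0.2952  0.0589] [0.0565 0.0589 0.062 ] ((492.4959716796875, -296.0505065917969), (4.919227600097656, 17.072772979736328), 64.36642456054688)
disc 84 [ 0.5021 -0.3116  0.0349]
scene 99 [ 0.5145 -0.2919  0.0567] [0.051  0.0572 0.0609] ((513.3331909179688, -293.18389892578125), (17.381711959838867, 52.782318115234375), 83.33567810058594)
disc 125 [ 0.523  -0.2805  0.0337]
```

View pics/endv.png

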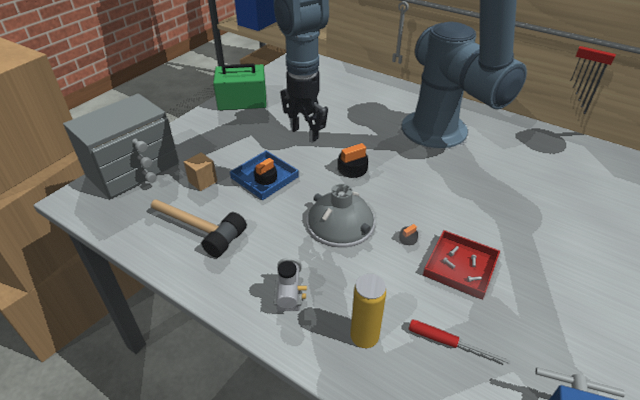

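The cap stands upright in the blue dish at (265,172). The grip top is at about 59 mm, which is what it should be on the dish floor. The gripper is clear and the other items look unmoved.

```bash
python3 -c "from plant import finish_job;print(finish_job())"
```

```text
the job is handed in; nothing more can be done
None
```

The cap is off the housing and standing in the blue dish, and I handed the job in at about 11.6 s. I pressed it down about 7 mm, turned it 1.22 rad anticlockwise onto the white marks and lifted it off.

**Cap position:** the last pictures show the cap upright with its orange grip on top. The grip's top is at about 59 mm, as expected for a cap standing on the dish floor. Its axis is within about 5 mm of the dish centre.

**Gripper and other items:** the gripper is clear of everything and the force reads near zero. The mallet, carburettor, screwdriver, spray can and carton look unmoved by eye; I did not measure them.

**Weaker checks:**
- **Push depth:** I judged it from the tool height and the spring force, because the fingers hid much of the cap.
- **Last overhead picture:** it caught only a small part of the grip, so the final position comes from the scene camera and the tool position at release.

No check failed or disagreed.

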